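# Close the lever-arch file

## Robot

A 7-joint arm with a two-finger parallel gripper is mounted at the origin on the work surface. World frame = base frame: x ahead of the robot, y to its left, z up, the work surface at z = 0. Lengths are in m, angles in rad, forces in N, time in s.
With the tool pointing down it reaches from about 0.35 to 0.9 m from the base axis. Payload 8.1 kg.
Tool frame: the origin (TCP) lies on the centre line of the jaws, within the pads' length; the fingertips stand arm.tip_extent ahead of it and the grasp point (between the pads) lies 3 mm ahead of it (arm.tip_extent is the distance from the TCP to the fingertips, in m); y points along the fingers, z is the direction in which the jaws open and shut, and the axes are right-handed (so a half turn about y gives the same grasp; the last joint's range is limited). The gripper opens to 92 mm and grips with 3 to 60 N. Pads are 19 mm wide; open, the fingers measure 130 mm over their backs; the gripper's body (75 mm by 190 mm) begins 47 mm behind the grasp point.
Start: joints at [1.161, 0.434, 0.025, 1.573, -0.012, 1.134, -0.075], TCP at [0.189, -0.596, 0.249] pointing down, gripper open.
Joint ranges: [-2.62, 2.62], [-0.44, 2.09], [-1.27, 1.32], [0.08, 2.57], [-1.32, 4.46], [0.12, 2], [-2.74, 2.74]. Speed limits (rad/s): [2.22, 2.22, 3.01, 3.01, 3.14, 3.14, 3.14].

## Interface

Orientations are given as a rotation vector (axis times angle).
In Python, from cell import observe, get_image, sign_off, boxes_of, place_of, arm gives the robot as it stands.
- The arm moves only by the tool arm_command, never from a script. Its argument "plan" is a list of rows, each a list of 2 entries, a list of its own where there are three numbers: the shift along the tool's x, y, z in m, then the turn, a rotation vector about the tool's x, y, z in degrees. In form: [[[tx, ty, tz], [ax, ay, az]], ...]. A call has 1 to 5 rows; each row is the pose to reach, as a shift and turn from the pose commanded when the call began, along the tool's axes at that moment; what a row does not reach only later rows make up. A row lasts 1/10 s, in which the tool goes at most 50 mm and 8.59 degrees, less where a joint would pass 70% of its speed; a pose out of reach is approached as far as the arm can. A call with a gripper value outside its range is refused whole. "fingers" is the closure, from -1 (fully open) to 1 (shut), set as the call begins (left out, the last holds). The fingers move at their own pace and stop on an object; "squeeze" is the grip in N (left out, the last holds). Time passes only in rows, so rows that repeat a pose let the fingers close. It gives the time, the measured TCP pose, the force and the opening at its end, in the units of the state.
- observe(): the state, without advancing time (a new reading comes with each control period).
- get_image(name): name is "scene" or "top"; returns a dict with "color" (420x560x3 uint8, red, green, blue), "camera_matrix" (3x3 intrinsics, pixels), "world_to_cam" (4x4, takes a point from world to camera coordinates). Camera axes: x right, y up, looking along -z (the intrinsics and any distortion apply to the point x, -y, -z); pixel columns grow to the right and rows downward; lengths in m; the calibration is good to about 2 mm. A picture is of the moment at which its call begins. There is no depth.
- sign_off(): hands the job in, once; it reports no verdict.
Trained networks look in a picture, given as the dict that the camera call returned (one of the last four; its "shot" number tells which), for a name from the list of things; names that differ only in an ending like _2 or _b are one class to them, and where a whole thing is asked for, a point or a joint stands for the part that bears it (a point fixed in the world has none). Each returns a list of dicts, best first, with "confidence" (0 to 1); they miss things now and then, are a little off and sometimes report something else, mostly with a low value. They report only what shows in the picture. A call takes as long as a camera call.
- boxes_of(picture, thing): "point" ([column, row] in pixels, amid what is visible of it).
- place_of(picture, thing): "point" ([column, row] in pixels: a listed point, or the origin of a listed thing).
The state is a dict: "clock": time; "joints": joint angles; "dq": joint speeds; "joint_efforts": joint torques, N m; "position": TCP position; "ee_rot": TCP orientation; "force": force on the tool from outside, world axes, zero at the start; "ft_torque": the same for the moment, N m; "width": opening from 0.0 (shut) to 1.0 (fully open).
Only numpy, scipy, OpenCV 4.12 (cv2) and the standard library are available. Lean on these libraries where they do the work, as an engineer would, in place of code of your own. Each camera call takes 0.05 s, during which the arm holds its last target.

## Task

Close the rings of the open lever-arch file: with a fingertip, push its standing lever over until it snaps down into its shut position. Then press the black page-holder bar straight down the posts until it rests on the pages. Only push, do not pull the bar up, and leave the loose things on and beside the file where they are.

Things in the scene. Friction and masses are not known exactly. Their poses are not given: they have to be found in the camera images.
- file: Lever-arch file, fixed, lying open and flat on the desk. Origin on the desk under its ring mechanism; x points from the pages over the spine to the open cover, y along the spine to the lever end, z up. Boards 4 mm thick, y = -118 to 118 mm: x = -168 to 32 under the pages, spine to 102, cover to 286. Pages: x = -158 to -8, y = -105 to 105, top at z = 26.
- rings (a point): Midway between the tops of the two steel ring posts (6 mm thick), at x = -20, y = 0, z = 72 mm in the file's frame; the posts stand 40 mm to either side of it along y. Two steel arches, hinged at x = 20, z = 16, are driven by the lever: open, they lean away from the posts towards +x; shut, they close over the posts (top at z = 79).
- lever (a joint): The file's lever, rad: 0 = standing (rings open; it leans 25 degrees past upright, towards the pages), 1.745 = shut (rings closed; it lies towards the cover, 15 degrees above level). Its spring holds it at either end: about 3 N at the tip starts it from standing, and past the centre (0.87 rad) it snaps home by itself.
- lever_hinge (a point): Point on the lever's hinge axis (axis along the file's y), at x = 20, y = 85, z = 18 mm in the file's frame. Its axes are those of the file.
- lever_tip (a point): Middle of the black plastic tab at the free end of the lever, 58 mm from the hinge axis. The tab is 24 mm long along the lever, 26 mm wide (y) and 9 mm thick; the rest of the lever is an 8 mm steel rod.
- bar (a joint): Downward travel of the black page-holder bar on the two posts, m: 0 to 0.008 at the start (high on the posts), 0.025 = resting on the pages. It can also be pulled up to -0.010. It stays where it is left; pushing it down takes about 3 N.
- bar_top (a point): Middle of the top of the bar's raised rib, midway between the posts. The bar is 104 mm long (file y), 26 mm wide (file x) and 6 mm thick; the rib on its middle is 34 mm (y) by 14 mm (x). This point lies 14 mm above the bar's underside, at x = -20, y = 0 in the file's frame, and at z = 40 mm when the bar rests on the pages.
- eraser: Bystander, leave alone: white eraser block, 20 x 45 x 12, lying on the pages (mm). Origin at the centre of its underside.
- sharpener: Bystander, leave alone: small metal pencil sharpener, 26 x 16 x 12, lying on the pages (mm). Origin at the centre of its underside.
- glue: Bystander, leave alone: upright glue stick, 27 across, 78 tall, standing on the file's open cover (mm). Origin at the centre of its underside.
- mug: Bystander, leave alone: white mug, 80 across, 92 tall, handle to one side, standing beside the file's low-y long edge (mm). Origin at the centre of its underside.
- stapler: Bystander, leave alone: black desk stapler, 130 x 34 x 52 tall, on the desk beyond the lever end of the file (mm). Origin at the centre of its underside.

How it is judged:
On the way, in this order (a step that is already met when the one before it is completed fails the run):
1. the lever has snapped over into its shut position and the rings are closed (value of joint lever above 1.645 rad), for 0.2 s.
2. then the page-holder bar is pressed down onto the pages (value of joint bar above 0.022 m), for 0.2 s.
At the end, for the whole second after the job is handed in: The lever lies in its shut position (joint above 1.645 rad, within 0.1 of its stop), the bar is within 3 mm of the pages, and no bystander is more than 30 mm from where it stood (value of joint lever above 1.645 rad and value of joint bar above 0.022 m and distance of each of eraser, sharpener, glue, mug, stapler from where it was at the start of the episode below 0.03 m); the robot touches nothing.
It fails at once if the page-holder bar is pulled up (value of joint bar below -0.005 m).
It fails at once if a bystander is lifted, carried, tipped or pushed away (more than 30 mm) (distance of any of eraser, sharpener, glue, mug, stapler from where it was at the start of the episode above 0.03 m or angle between any of eraser, sharpener, glue, mug, stapler's own z axis and vertical above 0.5 rad).
It also fails if it takes over 38 s, if anything falls off the work surface, if the arm or the gripper's body presses on something with over 40 N, if the wrist force passes 120 N, or if a joint passes its speed limit or range.

## Working session

There is one attempt and no reset: what is moved stays moved. The work goes in short steps, Python scripts to look and compute and a tool call to move; the robot and the scene stay as the last step left them, time stands still between calls to the robot, and variables do not carry over. Pictures are saved under pics/ and viewed, and the job is handed in when it is done.

Besides the shell and the picture viewer there is one more tool, called after ">>>" by a JSON object that holds its "method" and its "body". arm_command: Moves the arm, as the interface text tells. Its arguments: {"type":"object","properties":{"plan":{"type":"array","items":{"type":"array"}},"fingers":{"type":"number"},"squeeze":{"type":"number"}},"required":["plan"]}

```bash
ls; mkdir -p pics
cat > h.py <<'E'
import numpy as np, cv2
from cell import *
from scipy.spatial.transform import Rotation as R
def save(p,n): cv2.imwrite(f'pics/{n}.png',p['color'][:,:,::-1])
def proj(p,X):
    X=np.atleast_2d(X); W=np.array(p['world_to_cam']);K=np.array(p['camera_matrix'])
    c=X@W[:3,:3].T+W[:3,3]; c=c*[1,-1,-1]; u=c@K.T; return u[:,:2]/u[:,2:]
E
python3 - <<'E'
from h import *
s=observe();print(s, arm.tip_extent, [a for a in dir(arm) if a[0]!='_'])
for n in ['scene','top']:
    p=get_image(n);save(p,n+'0');print(n,[k for k in p])
    print(np.round(p['world_to_cam'],3).tolist(),np.round(p['camera_matrix'],1).tolist(),p.get('distortion'))
    for t in ['file','rings','lever_hinge','lever_tip','bar_top','eraser','sharpener','glue','mug','stapler']:
        print(t,[(np.round(d['point'],1).tolist(),round(d['confidence'],2)) for d in place_of(p,t)][:3])
E
```

```text
pics
{'clock': 0.0, 'joints': array([ 1.16139036,  0.43520695,  0.02497886,  1.57407173, -0.01161815,
        1.13400939, -0.07512424]), 'dq': array([ 0.00069706,  0.00165306, -0.00024003,  0.00026502, -0.00360083,
        0.00032123,  0.00108843]), 'joint_efforts': array([-5.43711249e-04, -6.67849445e+01,  9.85032544e-01, -3.14464509e+01,
       -6.02381257e-02,  4.26962378e-02,  1.53123810e-04]), 'position': array([ 0.18856931, -0.5953831 ,  0.24796478]), 'ee_rot': array([-0.31820403,  2.05786959, -2.05473287]), 'force': array([-0.9170968 ,  0.57300834,  0.95981764]), 'ft_torque': array([-0.00920329,  0.05860109, -0.00972131]), 'width': 0.9990441653851208} 0.022 ['PlanningError', 'tip_extent']
scene ['color', 'camera_matrix', 'world_to_cam', 'shot']
[[0.523, 0.853, 0.001, -0.351], [-0.682, 0.417, 0.6, 0.359], [0.511, -0.315, 0.8, -1.563], [0.0, 0.0, 0.0, 1.0]] [[533.5, 0.0, 280.8], [0.0, 533.5, 216.2], [0.0, 0.0, 1.0]] None
file [([225.7, 231.1], 0.69)]
rings [([218.2, 207.7], 0.61)]
lever_hinge [([258.1, 224.0], 0.92)]
lever_tip [([256.6, 204.2], 0.73), ([196.5, 192.9], 0.27)]
bar_top [([220.2, 209.9], 0.57)]
eraser [([192.8, 193.4], 0.48)]
sharpener [([233.4, 188.4], 0.62), ([191.1, 193.2], 0.59)]
glue []
mug [([142.5, 247.1], 0.89), ([193.7, 195.0], 0.39)]
stapler [([306.6, 220.5], 0.82)]
top ['color', 'camera_matrix', 'world_to_cam', 'shot']
[[-0.004, -1.0, 0.031, 0.03], [0.992, -0.0, 0.127, -0.61], [-0.127, 0.031, 0.991, -0.687], [0.0, 0.0, 0.0, 1.0]] [[396.7, 0.0, 286.4], [0.0, 396.7, 205.4], [0.0, 0.0, 1.0]] None
file [([337.5, 244.5], 0.73), ([438.0, 284.1], 0.58)]
rings [([347.4, 263.9], 0.78)]
lever_hinge [([295.5, 229.2], 0.93)]
lever_tip [([297.4, 241.4], 0.54)]
bar_top [([345.2, 256.7], 0.74)]
eraser [([354.5, 311.8], 0.73)]
sharpener [([298.0, 300.3], 0.65)]
glue [([390.0, 131.6], 0.81)]
mug [([438.6, 283.2], 0.9), ([342.9, 259.2], 0.36)]
stapler [([250.1, 207.2], 0.71)]
```

View pics/scene0.png

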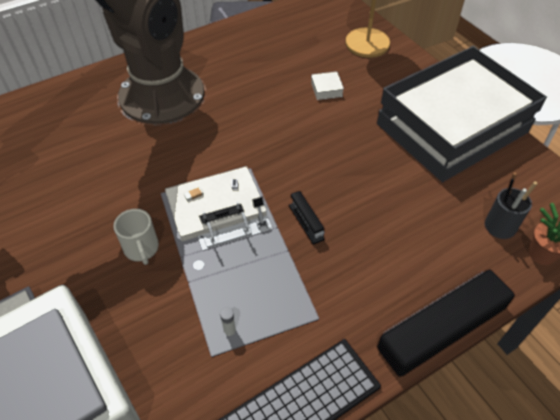

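View pics/top0.png

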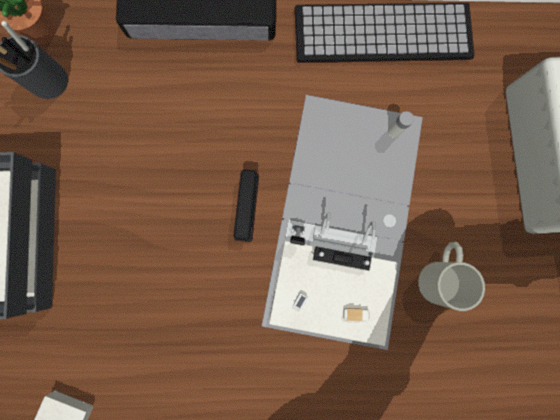

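```bash
cat > fit.py <<'E'
from h import *
from scipy.optimize import least_squares
T=get_image('top');S=get_image('scene')
B=np.array([[286,118,4],[286,-118,4],[-168,118,4],[-168,-118,4]])/1000
K=np.array([[-20,0,72],[20,85,18]])/1000
oT=np.array([[307,97],[422,117],[264,326],[388,347],[347.4,263.9],[295.5,229.2]])
oS=np.array([[317,318],[214,348],[250,168],[165,190],[218.2,207.7],[258.1,224]])
L=np.vstack([B,K])
def wf(q,L): return L@R.from_euler('z',q[2]).as_matrix().T+[q[0],q[1],0]
def f(q): return np.r_[(proj(T,wf(q,L))-oT).ravel(),(proj(S,wf(q,L))-oS).ravel()]
best=min((least_squares(f,[.5,-.1,a],loss='soft_l1') for a in np.arange(-3,3.1,1)),key=lambda r:r.cost)
q=best.x;print(q,np.round(best.fun.reshape(-1,2),1).tolist())
np.save('q.npy',q)
a=np.radians(25)
tip=lambda th:[.020+.058*np.sin(th-a),.085,.018+.058*np.cos(th-a)]
P={'tip0':tip(0),'tip1':tip(1.745),'hinge':[.02,.085,.018],'bar_hi':[-.02,0,.065],'bar_lo':[-.02,0,.040]}
for k,v in P.items(): print(k,np.round(wf(q,np.array([v])),4)[0],proj(T,wf(q,np.array([v]))).round(1)[0],proj(S,wf(q,np.array([v]))).round(1)[0])
print('cam',-np.array(T['world_to_cam'])[:3,:3].T@np.array(T['world_to_cam'])[:3,3])
# ground pos of bystanders in file frame
def ray(p,uv,z):
    W=np.array(p['world_to_cam']);c=-W[:3,:3].T@W[:3,3]
    d=np.linalg.inv(np.array(p['camera_matrix']))@[*uv,1]; d=W[:3,:3].T@(d*[1,-1,-1]); return c+d*(z-c[2])/d[2]
for n,uv,z in [('eraser',(354.5,311.8),.026),('sharp',(298,300.3),.026),('glue',(390,131.6),.004),('mug',(438.6,283.2),0),('stapler',(250,207),0)]:
    w=ray(T,uv,z); print(n,w.round(3),(R.from_euler('z',-q[2]).as_matrix()@(w-[q[0],q[1],0])).round(3))
s=observe();Rt=R.from_rotvec(s['ee_rot']).as_matrix();print(Rt.round(3),s['position'])
img=cv2.resize(T['color'][160:360,220:480],None,fx=3,fy=3,interpolation=2);cv2.imwrite('pics/tz.png',img[:,:,::-1])
img=cv2.resize(S['color'][150:290,140:340],None,fx=4,fy=4,interpolation=2);cv2.imwrite('pics/sz.png',img[:,:,::-1])
E
python3 fit.py
```

```text
[ 0.53315391 -0.07459907 -0.18809006] [[-1.2, -2.1], [0.0, 0.1], [-1.8, 0.3], [0.0, 2.7], [-2.5, -5.4], [3.1, -0.5], [-0.5, -0.7], [-5.0, 7.0], [-2.1, -0.3], [-6.6, 2.6], [0.1, -1.3], [1.7, -1.1]]
tip0 [0.5446 0.0097 0.0706] [297.9 240.6] [255.6 201.5]
tip1 [ 0.6237 -0.0053  0.033 ] [304.5 198.4] [267.8 237.6]
hinge [0.5687 0.0052 0.018 ] [298.6 228.7] [259.8 222.9]
bar_hi [ 0.5135 -0.0709  0.065 ] [344.2 258.5] [218.6 208.3]
bar_lo [ 0.5135 -0.0709  0.04  ] [341.7 258.4] [219.5 214.8]
cam [0.51788207 0.05112921 0.75742042]
eraser [ 0.418 -0.094  0.026] [-0.11  -0.041  0.026]
sharp [0.439 0.008 0.026] [-0.108  0.063  0.026]
glue [ 0.762 -0.178  0.004] [ 0.244 -0.059  0.004]
mug [ 0.466 -0.262  0.   ] [-0.031 -0.196  0.   ]
stapler [0.612 0.097 0.   ] [0.045 0.183 0.   ]
[[-0.953  0.     0.302]
 [-0.302  0.    -0.953]
 [-0.    -1.    -0.   ]] [ 0.18875667 -0.59581613  0.2487368 ]
```

View pics/tz.png

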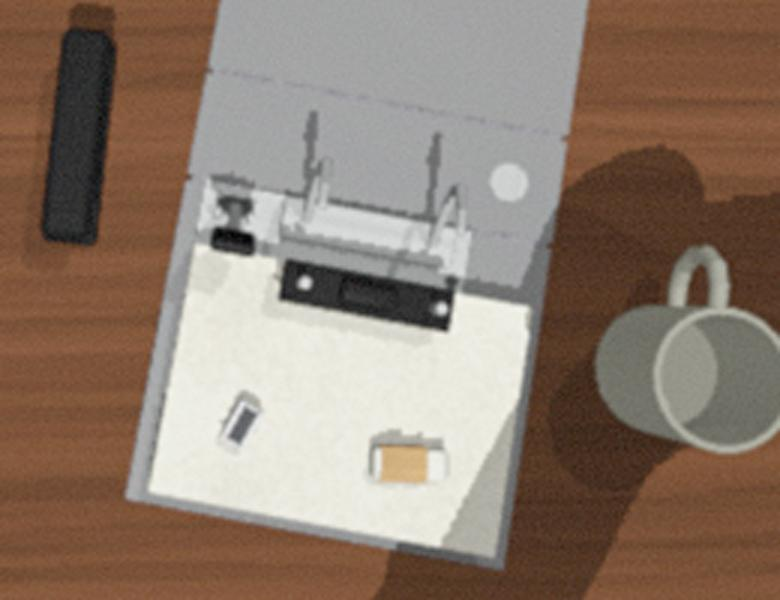

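View pics/sz.png

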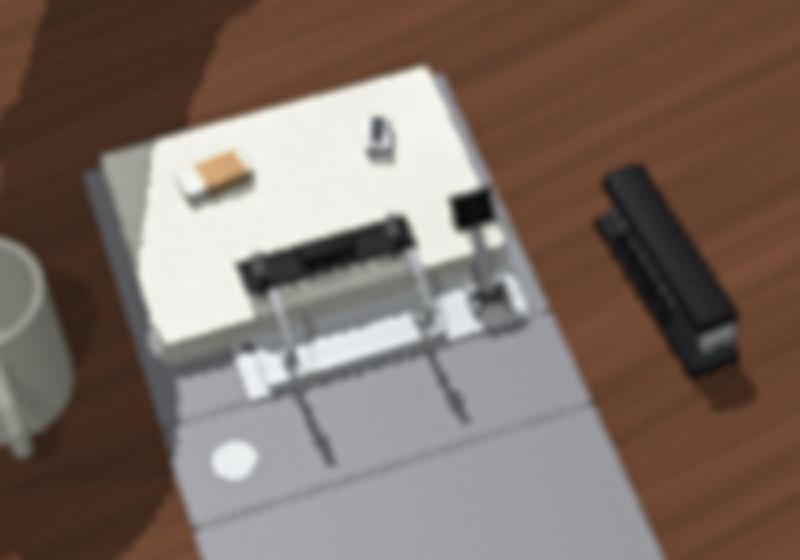

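```bash
sed -i 's/oT=.*/oT=np.array([[307,97],[422,117],[262.3,326.3],[387.8,349],[321.3,254.3],[367,263],[295.5,229.2]])/; s/oS=.*/oS=np.array([[317,318],[211,350],[251.5,168.5],[161.2,193.5],[238.5,204.5],[205,218],[258.1,224]])/; s/^K=.*/K=np.array([[-20,40,72],[-20,-40,72],[20,85,18]])\/1000/' fit.py
cat >> fit.py <<'E'
for p,n,(x0,y0,x1,y1),k in [(T,'to',(220,80,480,360),2),(S,'so',(140,150,340,370),2.7)]:
    im=cv2.resize(p['color'][y0:y1,x0:x1],None,fx=k,fy=k,interpolation=2)[:,:,::-1].copy()
    pts=np.vstack([L,[tip(0)],[[-.02,0,.065]],[[-.158,.105,.026],[-.158,-.105,.026],[-.008,-.105,.026]]])
    for i,u in enumerate(proj(p,wf(q,pts))):
        cv2.drawMarker(im,tuple(int(round(v)) for v in (u-[x0,y0])*k),(0,0,255),cv2.MARKER_CROSS,9,1)
    cv2.imwrite(f'pics/{n}.png',im)
E
python3 fit.py
```

```text
[ 0.53391597 -0.0732972  -0.18979734] [[-1.6, -2.5], [-0.4, -0.2], [-0.9, -0.6], [-0.7, 0.4], [-0.0, -0.5], [-0.1, -0.6], [2.4, -0.9], [0.0, -0.5], [-1.5, 5.0], [-2.8, -0.8], [-2.1, -1.0], [-2.9, -2.9], [-3.0, -6.8], [2.4, -1.0]]
tip0 [0.5455 0.011  0.0706] [297.2 240.1] [256.3 201.5]
tip1 [ 0.6246 -0.0042  0.033 ] [303.9 198. ] [268.4 237.6]
hinge [0.5696 0.0064 0.018 ] [297.9 228.3] [260.5 223. ]
bar_hi [ 0.5143 -0.0695  0.065 ] [343.4 258.1] [219.2 208.2]
bar_lo [ 0.5143 -0.0695  0.04  ] [341. 258.] [220.2 214.8]
cam [0.51788207 0.05112921 0.75742042]
eraser [ 0.418 -0.094  0.026] [-0.11  -0.043  0.026]
sharp [0.439 0.008 0.026] [-0.109  0.062  0.026]
glue [ 0.762 -0.178  0.004] [ 0.244 -0.06   0.004]
mug [ 0.466 -0.262  0.   ] [-0.031 -0.198  0.   ]
stapler [0.612 0.097 0.   ] [0.044 0.182 0.   ]
[[-0.953 -0.     0.302]
 [-0.302 -0.    -0.953]
 [ 0.    -1.     0.   ]] [ 0.18876365 -0.59583519  0.24874842]
```

View pics/to.png

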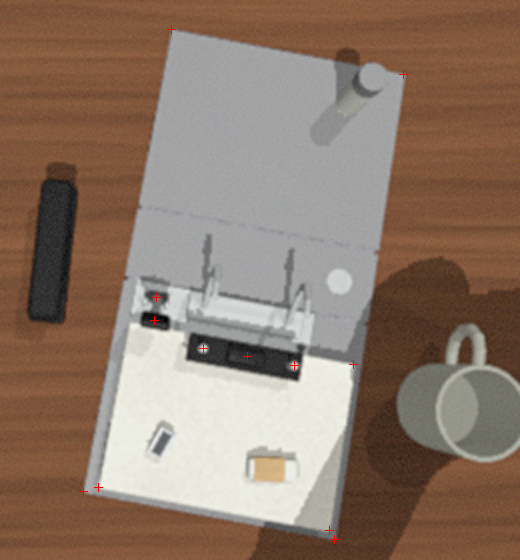

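View pics/so.png

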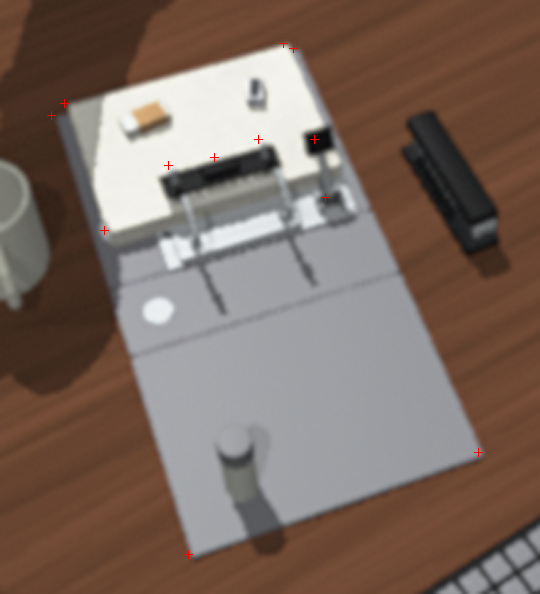

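```bash
cat > go.py <<'E'
from h import *
import sys
q=np.load('q.npy'); s=observe(); Rt=R.from_rotvec(s['ee_rot']).as_matrix()
F=R.from_euler('z',q[2]).as_matrix()
tcpF=F.T@(s['position']-[q[0],q[1],0]); print('t',round(s['clock'],2),'tcp file mm',(tcpF*1000).round(1),'tip z',round(tcpF[2]*1000-22,1),'w',s['width'],'F',s['force'].round(1),'j',s['joints'].round(2))
Rd=F@np.array([[-1,0,0],[0,0,-1],[0,-1,0.]])
print('turn deg',np.degrees(R.from_matrix(Rt.T@Rd).as_rotvec()).round(2))
for a in sys.argv[1:]:
    t=np.array(eval(a))/1000; t[2]+=.022
    print(a,'tool shift mm',(Rt.T@(F@t+[q[0],q[1],0]-s['position'])*1000).round(1))
E
python3 go.py "(-42,85,130)" "(-42,85,60)"
```

```text
t 1.3 tcp file mm [-240.4 -578.3  248.7] tip z 226.7 w 0.9962106365309338 F [-0.3  0.   0.1] j [ 1.16  0.43  0.02  1.57 -0.01  1.13 -0.08]
turn deg [-0.   28.45  0.  ]
(-42,85,130) tool shift mm [-490.4   96.7 -488.6]
(-42,85,60) tool shift mm [-490.4  166.7 -488.6]
```

>>> {"method": "arm_command", "body": {"plan": [[[-0.033,0,-0.033],[0,0,0]],[[-0.066,0,-0.066],[0,0,0]],[[-0.099,0,-0.099],[0,0,0]],[[-0.132,0,-0.132],[0,0,0]],[[-0.165,0,-0.165],[0,0,0]]], "fingers": 1, "squeeze": 20}}

```text
clock: 1.8
position: [0.2968, -0.387, 0.2489]
ee_rot: [-0.317, 2.055, -2.057]
force: [1.0, -0.5, 0.1]
width: 0.613
```

```bash
python3 go.py "(-42,85,130)"
```

```text
t 1.8 tcp file mm [-173.6 -352.8  248.9] tip z 226.9 w 0.6133776329941024 F [ 1.  -0.5  0.1] j [ 0.87  0.22 -0.07  1.89  0.02  1.03 -0.48]
turn deg [-3.000e-02  2.845e+01 -2.000e-02]
(-42,85,130) tool shift mm [-324.3   96.8 -322.4]
```

>>> {"method": "arm_command", "body": {"plan": [[[-0.033,0,-0.033],[0,0,0]],[[-0.066,0,-0.066],[0,0,0]],[[-0.099,0,-0.099],[0,0,0]],[[-0.132,0,-0.132],[0,0,0]],[[-0.165,0,-0.165],[0,0,0]]]}}

```text
clock: 2.3
position: [0.4043, -0.1799, 0.2491]
ee_rot: [-0.317, 2.055, -2.057]
force: [0.8, -0.6, 0.8]
width: 0.178
```

>>> {"method": "arm_command", "body": {"plan": [[[-0.033,0.005,-0.033],[0,6,0]],[[-0.066,0.015,-0.066],[0,12,0]],[[-0.099,0.03,-0.099],[0,18,0]],[[-0.13,0.045,-0.13],[0,24,0]],[[-0.159,0.06,-0.157],[0,28.45,0]]]}}

```text
clock: 2.8
position: [0.5087, 0.0183, 0.1884]
ee_rot: [-0.206, -2.121, 2.12]
force: [0.7, -0.8, 0.2]
width: 0.006
```

```bash
python3 go.py "(-42,85,130)" "(-42,85,60)"
```

```text
t 2.8 tcp file mm [-42.1  85.2 188.4] tip z 166.4 w 0.006193862079307904 F [ 0.7 -0.8  0.2] j [ 0.1   0.33 -0.3   1.91  0.12  0.91 -2.03]
turn deg [ 0.02 -0.2  -0.05]
(-42,85,130) tool shift mm [-0.  36.4  0.2]
(-42,85,60) tool shift mm [  0.  106.4   0.3]
```

>>> {"method": "arm_command", "body": {"plan": [[[0,0.035,0],[0,0,0]],[[0,0.065,0],[0,0,0]],[[0,0.085,0],[0,0,0]],[[0,0.085,0],[0,0,0]]]}}

```text
clock: 3.2
position: [0.5061, 0.0159, 0.1014]
ee_rot: [-0.196, -2.119, 2.121]
force: [-0.0, -0.5, 1.1]
width: 0.006
```

```bash
cat > look.py <<'E'
from h import *
import sys
n=sys.argv[1]
T=get_image('top');S=get_image('scene')
a=cv2.resize(T['color'][160:360,230:430],(400,400),interpolation=2);b=cv2.resize(S['color'][140:290,170:320],(400,400),interpolation=2)
cv2.imwrite(f'pics/{n}.png',np.hstack([a,b])[:,:,::-1])
for t in ['lever_tip','bar_top']:
    for p in (T,S): print(t,[(np.round(d['point'],1).tolist(),round(d['confidence'],2)) for d in place_of(p,t)][:2])
E
python3 look.py a1; python3 go.py "(-42,85,60)"
```

```text
lever_tip []
lever_tip [([256.1, 202.5], 0.54), ([221.7, 207.9], 0.5)]
bar_top []
bar_top [([221.5, 212.0], 0.57)]
t 3.5 tcp file mm [-41.6  83.  105. ] tip z 83.0 w 0.0025567217504295636 F [ 0.9 -0.   0. ] j [ 0.07  0.44 -0.28  2.    0.18  0.72 -2.07]
turn deg [ 0.03 -0.02 -0.13]
(-42,85,60) tool shift mm [ 0.5 23.  -2. ]
```

View pics/a1.png

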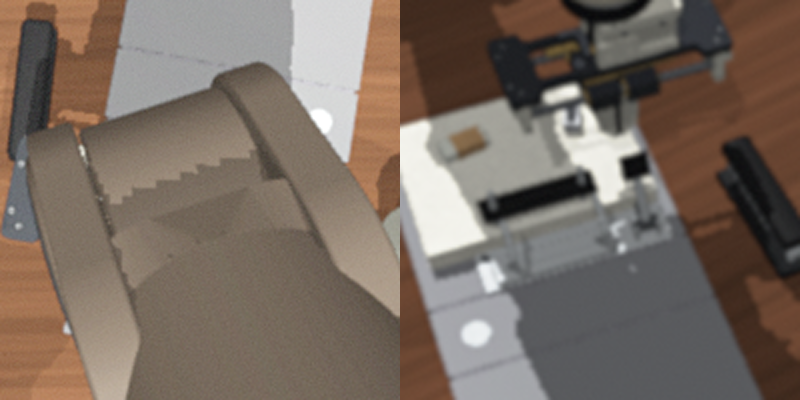

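>>> {"method": "arm_command", "body": {"plan": [[[0,0.012,-0.002],[0,0,0]],[[0,0.023,-0.002],[0,0,0]],[[-0.01,0.023,-0.002],[0,0,0]],[[-0.02,0.023,-0.002],[0,0,0]],[[-0.03,0.023,-0.002],[0,0,0]]]}}

```text
clock: 4.0
position: [0.5383, 0.0122, 0.0807]
ee_rot: [-0.201, -2.121, 2.122]
force: [-2.8, 0.2, 2.3]
width: 0.005
```

>>> {"method": "arm_command", "body": {"plan": [[[-0.008,0,0],[0,0,0]],[[-0.016,0,0],[0,0,0]],[[-0.024,0,0],[0,0,0]],[[-0.032,0,0],[0,0,0]],[[-0.04,0,0],[0,0,0]]]}}

```text
clock: 4.5
position: [0.5779, 0.0047, 0.0807]
ee_rot: [-0.203, -2.122, 2.122]
force: [0.5, 0.4, 0.1]
width: 0.003
```

```bash
python3 look.py a2; python3 go.py "(55,85,60)"
```

```text
lever_tip []
lever_tip [([265.2, 223.3], 0.4)]
bar_top []
bar_top [([223.1, 209.3], 0.52)]
t 4.8 tcp file mm [27.4 84.9 80.7] tip z 58.7 w 0.006766169782881049 F [-0.2 -0.1  0.6] j [ 0.08  0.56 -0.25  1.85  0.2   0.75 -2.04]
turn deg [-0.    0.01 -0.  ]
(55,85,60) tool shift mm [-27.6  -1.3  -0.1]
```

View pics/a2.png

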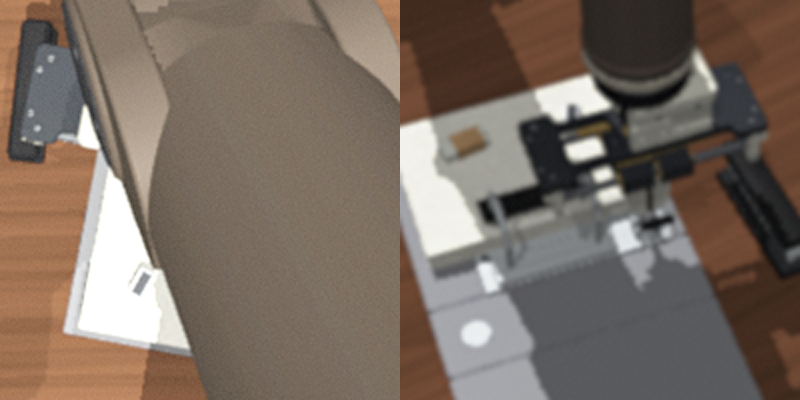

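>>> {"method": "arm_command", "body": {"plan": [[[-0.007,0.002,0],[0,0,0]],[[-0.014,0.004,0],[0,0,0]],[[-0.021,0.006,0],[0,0,0]],[[-0.028,0.008,0],[0,0,0]],[[-0.032,0.008,0],[0,0,0]]]}}

```text
clock: 5.3
position: [0.6091, -0.0015, 0.0723]
ee_rot: [-0.202, -2.121, 2.122]
force: [-0.6, -0.1, 0.7]
width: 0.003
```

```bash
python3 look.py a3; python3 go.py
```

```text
lever_tip []
lever_tip [([269.7, 240.9], 0.52)]
bar_top []
bar_top [([221.0, 210.8], 0.77)]
t 5.6 tcp file mm [59.3 84.9 72.7] tip z 50.7 w 0.006908231805951051 F [ 0.  -0.3  0.3] j [ 0.08  0.61 -0.25  1.78  0.2   0.78 -2.02]
turn deg [-0.    0.01  0.02]
```

View pics/a3.png

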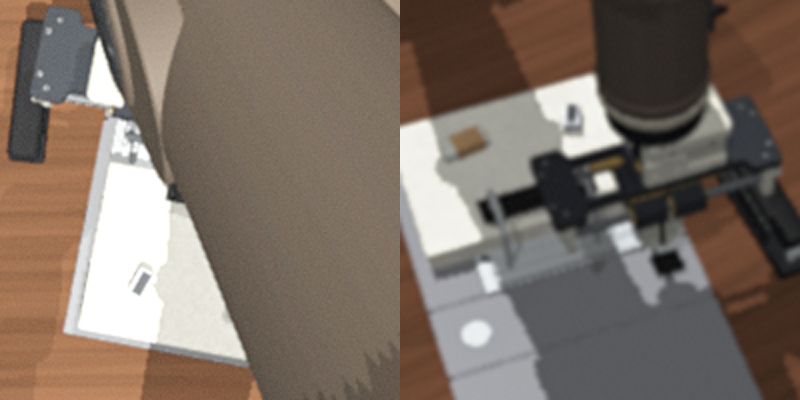

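>>> {"method": "arm_command", "body": {"plan": [[[0,-0.035,0],[0,0,0]],[[0,-0.075,0],[0,0,0]],[[0.026,-0.09,0.028],[0,0,0]],[[0.052,-0.09,0.056],[0,0,0]],[[0.079,-0.09,0.085],[0,0,0]]]}}

```text
clock: 6.1
position: [0.514, -0.0702, 0.1635]
ee_rot: [-0.203, -2.123, 2.123]
force: [-0.2, -0.6, 0.2]
width: 0.008
```

```bash
python3 look.py a4; python3 go.py "(-20,0,65)"  "(-20,0,40)"
```

```text
lever_tip [([303.2, 198.1], 0.73)]
lever_tip [([271.2, 239.0], 0.7)]
bar_top [([301.7, 302.0], 0.72)]
bar_top [([224.2, 212.1], 0.9)]
t 6.4 tcp file mm [-18.7   0.8 163. ] tip z 141.0 w 0.0017819847450856704 F [ 0.1  0.6 -0.4] j [ 0.25  0.38 -0.28  1.91  0.14  0.86 -1.86]
turn deg [ 0.04  0.05 -0.06]
(-20,0,65) tool shift mm [ 1.3 76.   0.9]
(-20,0,40) tool shift mm [  1.4 101.    0.9]
```

View pics/a4.png

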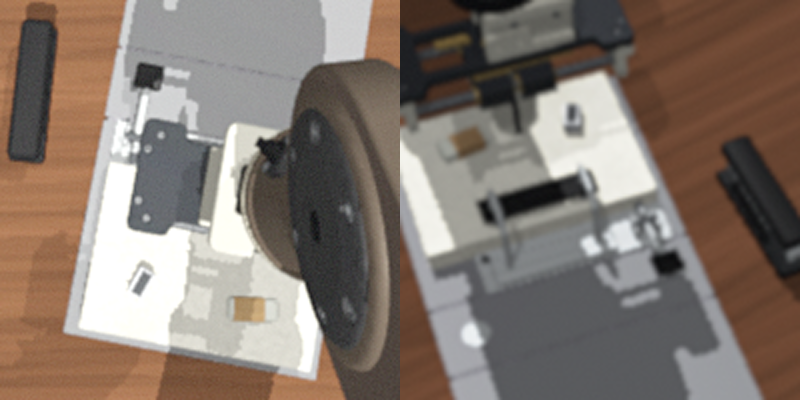

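>>> {"method": "arm_command", "body": {"plan": [[[0.001,0.03,0.001],[0,0,0]],[[0.001,0.055,0.001],[0,0,0]],[[0.001,0.068,0.001],[0,0,0]],[[0.001,0.076,0.001],[0,0,0]],[[0.001,0.082,0.001],[0,0,0]]]}}

```text
clock: 6.9
position: [0.5142, -0.07, 0.0804]
ee_rot: [-0.201, -2.123, 2.122]
force: [-1.0, 1.4, 3.2]
width: 0.005
```

>>> {"method": "arm_command", "body": {"plan": [[[0,0.005,0],[0,0,0]],[[0,0.01,0],[0,0,0]],[[0,0.015,0],[0,0,0]],[[0,0.018,0],[0,0,0]],[[0,0.018,0],[0,0,0]]]}}

```text
clock: 7.4
position: [0.5138, -0.0707, 0.0625]
ee_rot: [-0.202, -2.122, 2.122]
force: [-0.0, -0.1, -0.2]
width: 0.006
```

```bash
python3 look.py a5; python3 go.py "(-20,0,40)"
```

```text
lever_tip [([304.5, 196.8], 0.84)]
lever_tip [([267.1, 238.0], 0.7), ([258.7, 223.7], 0.48)]
bar_top []
bar_top [([220.8, 215.3], 0.72)]
t 7.7 tcp file mm [-20.5  -1.4  62.8] tip z 40.8 w 0.006361503268745062 F [-0.4 -0.6  0.5] j [ 0.22  0.52 -0.24  2.01  0.2   0.64 -1.92]
turn deg [-0.01 -0.02  0.  ]
(-20,0,40) tool shift mm [-0.5  0.8 -1.4]
```

View pics/a5.png

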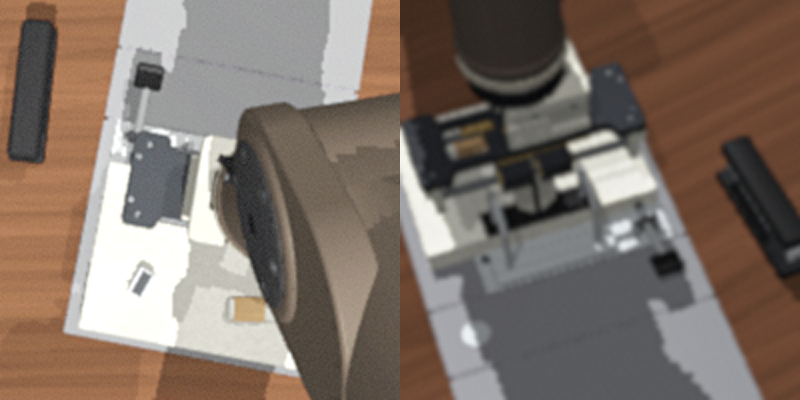

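>>> {"method": "arm_command", "body": {"plan": [[[0,0.001,0],[0,0,0]],[[0,0.002,0],[0,0,0]],[[0,0.003,0],[0,0,0]],[[0,0.003,0],[0,0,0]]]}}

```text
clock: 8.1
position: [0.5139, -0.0708, 0.0618]
ee_rot: [-0.203, -2.121, 2.123]
force: [-9.1, 0.3, 29.6]
width: 0.003
```

```bash
python3 go.py
```

```text
t 8.1 tcp file mm [-20.2  -1.3  61.8] tip z 39.8 w 0.00341216874115301 F [-9.1  0.3 29.6] j [ 0.21  0.52 -0.24  2.01  0.2   0.64 -1.92]
turn deg [-0.05 -0.01 -0.07]
```

>>> {"method": "arm_command", "body": {"plan": [[[0,-0.015,0],[0,0,0]],[[0,-0.05,0],[0,0,0]],[[0,-0.09,0],[0,0,0]],[[0,-0.13,0],[0,0,0]],[[0,-0.17,0],[0,0,0]]]}}

```text
clock: 8.6
position: [0.5132, -0.0706, 0.2314]
ee_rot: [-0.202, -2.122, 2.122]
force: [0.7, -0.8, -0.6]
width: 0.007
```

>>> {"method": "arm_command", "body": {"plan": [[[0.02,0,0.035],[0,0,0]],[[0.04,0,0.075],[0,0,0]],[[0.06,0,0.115],[0,0,0]],[[0.08,0,0.155],[0,0,0]],[[0.1,0,0.195],[0,0,0]]]}}

```text
clock: 9.1
position: [0.3772, -0.2444, 0.2299]
ee_rot: [-0.202, -2.122, 2.122]
force: [0.7, -0.6, -0.7]
width: 0.003
```

```bash
python3 look.py a6; python3 go.py
python3 - <<'E'
from h import *
T=get_image('top');S=get_image('scene')
for t in ['eraser','sharpener','glue','mug','stapler']:
    for p in (T,S): print(t,[(np.round(d['point'],1).tolist(),round(d['confidence'],2)) for d in place_of(p,t)][:1])
cv2.imwrite('pics/a7.png',S['color'][:,:,::-1])
E
```

```text
lever_tip [([303.2, 198.9], 0.72)]
lever_tip [([269.1, 236.7], 0.69)]
bar_top [([345.7, 257.3], 0.91)]
bar_top [([219.4, 215.2], 0.6)]
t 9.4 tcp file mm [-120.  -195.2  229.8] tip z 207.8 w 0.005177830485403315 F [ 0.1  0.5 -0.8] j [ 0.62  0.18 -0.19  1.99  0.04  0.97 -1.36]
turn deg [ 0.02  0.06 -0.02]
eraser [([353.1, 311.8], 0.67)]
eraser [([194.3, 191.2], 0.52)]
sharpener [([302.3, 301.3], 0.58)]
sharpener [([231.2, 185.9], 0.65)]
glue [([393.0, 132.0], 0.87)]
glue [([229.5, 328.4], 0.87)]
mug [([437.1, 281.8], 0.65)]
mug [([142.8, 248.4], 0.75)]
stapler [([247.0, 206.3], 0.85)]
stapler [([307.6, 222.5], 0.94)]
```

View pics/a6.png

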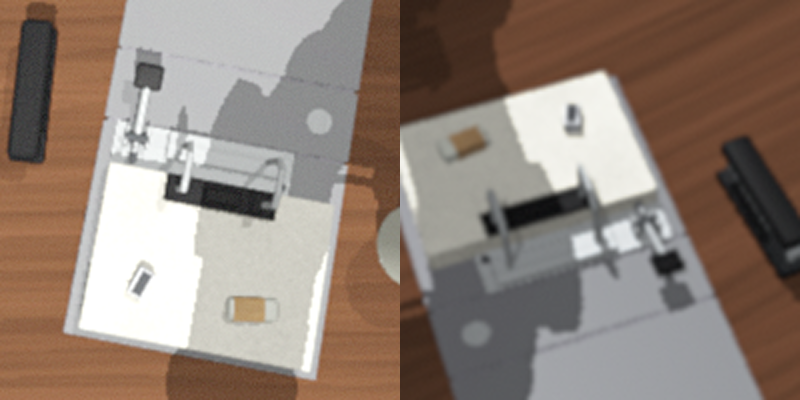

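View pics/a7.png

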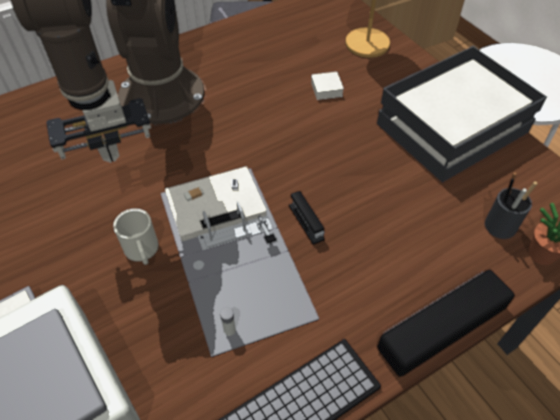

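```bash
python3 -c "
from cell import *
print(sign_off())"
```

```text
the job is handed in; nothing more can be done
None
```

The lever is shut with the rings closed, and the page-holder bar is pressed down onto the pages. I handed the job in at about 9.5 s of the 38 s allowed.

- **Lever:** I pushed it over with the closed fingertips until it snapped down. In the top camera the lever tip was at (303.2, 198.9) px, against (303.9, 198.0) expected for shut. The arches stand over the posts in the pictures.
- **Bar:** I pressed it straight down on the rib until it stopped firmly at about 30 N, with the fingertips at z = 39.8 mm (40 mm expected). After I withdrew the arm, the scene camera put the bar at (219.4, 215.2) px, against (220.2, 214.8) expected when resting on the pages. In the top camera it was about 4–5 px off the expected column, but the same detector was off by about that much elsewhere, so I went by the contact height and the scene view.
- **Loose things:** The top camera showed all five within about 4 px of where they started, which is within detector noise. The scene camera agreed, except that it had no starting position for the glue stick.
- **Robot:** It was clear of everything at hand-in, with fingertips about 0.2 m up and only noise on the force reading.

The scene camera fitted a few pixels worse than the top camera throughout. No check failed.

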